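# Lock the rotor on its loading stand

## Robot

A 6-joint arm with a two-finger parallel gripper is mounted at the origin on the work surface. World frame = base frame: x ahead of the robot, y to its left, z up, the work surface at z = 0. Lengths are in m, angles in degrees, forces in N, time in s.
With the tool pointing down it reaches from about 0.25 to 0.725 m from the base axis. Payload 9.7 kg.
Tool frame: the origin (TCP) lies at the very end of the fingers, on their centre line; the grasp point (between the pads) lies 19 mm behind it (bot.grip_depth is the distance from the TCP to the grasp point, in m); z points along the fingers, y is the direction in which the jaws open and shut (so a half turn about z gives the same grasp; the last joint's range is limited). The gripper opens to 85 mm and grips with 20 to 120 N. Pads are 22 mm wide; open, the fingers measure 114 mm over their backs; the gripper's body (76 mm by 85 mm) begins 54 mm behind the grasp point. The pads swing forward as they close: fully open they stand 13 mm farther back than shut.
Start: joints at [67.265, 4.979, 10.078, 95.1, 0, 90], TCP at [0.213, 0.507, 0.231] pointing down, gripper open.
Joint ranges: [-179.16, 179.16], [-48.56, 103.87], [-65.8, 70.77], [-126.05, 130.52], [-82.76, 87.17], [-180, 180]. Speed limits (degrees/s): [127.2, 127.2, 147.25, 180, 180, 180].

## Interface

Orientations are given as [roll, pitch, yaw] about the fixed x, y, z axes, in that order (R = Rz(yaw) Ry(pitch) Rx(roll)).
In Python, from workcell import bot, viewer gives the robot as it stands.
- The arm moves only by the tool arm_command, never from a script. Its argument "motion" is a list of rows, each a list of 3 entries, a list of its own where there are three numbers: the opening, from 0 (shut) to 1 (fully open), then the shift along the tool's x, y, z in units of 60 mm (1.0 is 60 mm), then the turn, a rotation vector about the tool's x, y, z in units of 6 degrees (1.0 is 6 degrees). A call has 1 to 12 rows; each row shifts and turns the commanded pose from where the row before left it, along the tool's axes as they then stand; what a row does not reach is not made up. A row lasts 1/8 s, in which the tool goes at most 62.5 mm and 10.7 degrees, less where a joint would pass 70% of its speed; a pose out of reach is approached as far as the arm can. A call is refused whole if a number of a shift passes 1 or a number of a turn 1, either way. A call with a gripper value outside its range is refused whole. The fingers move at their own pace and stop on an object; "newtons" is the grip in N (left out, the last holds). Time passes only in rows, so rows that do not move let the fingers close. It gives the time, the measured TCP pose, the force and the opening at its end, in the units of the state.
- bot.get_obs(): the state, without advancing time (a new reading comes with each control period).
- viewer.camera(name): name is "scene" or "top" or "wrist"; returns the picture (400x640x3 uint8, blue, green, red); there is no depth.
- viewer.calibration(name): a dict with "fx", "fy", "cx", "cy" (pixels), "k1" (the pictures are not rectified: a ray, as slopes to the right and down, at radius r is drawn at 1 + k1 r^2 times it, then the intrinsics apply), "T" (4x4, takes a point from camera to world coordinates). Camera axes: x right, y down, z forward; pixel columns grow to the right and rows downward; lengths in m; the calibration is good to about 2 mm. A picture is of the moment at which its call begins: read the wrist's pose just before it. calibration takes no time and is no camera call; for the wrist camera it gives the pose at the moment of the call.
- bot.job_done(): hands the job in, once; it reports no verdict.
The state is a dict: "time": time; "q": joint angles; "qd": joint speeds; "joint_efforts": joint torques, N m; "ee_pos": TCP position; "tcp_rot": TCP orientation; "wrist_force": force on the tool from outside, world axes, zero at the start; "torque": the same for the moment, N m; "opening": finger opening in m.
Only numpy, scipy, OpenCV 4.12 (cv2) and the standard library are available. Lean on these libraries where they do the work, as an engineer would, in place of code of your own. Each camera call takes 0.05 s, during which the arm holds its last target.

## Task

On the rotor loading stand, push the blue stud round with your fingertips until the slot in the rotor's rim (between the two yellow marks) faces the steel locking bar, then push the bar's orange tab until the bar is fully home in the slot. Only push: do not pinch the stud or the tab, and leave the bottle, the jar and the tube rack where they stand. Finish clear of everything.

Things in the scene. Friction and masses are not known exactly. Their poses are not given: they have to be found in the camera images.
- stand: Grey rotor loading stand, fixed, 190 (x) x 315 (y) x 25 mm high, spanning y = -97 to +217 mm. Origin on the bench top straight under the rotor's axis; z up; +y runs from the rotor's axis along the locking bar towards its orange tab. An aluminium guide for the bar stands on it: x +-26 mm, y = 88 to 150 mm, top at z = 50 mm (a strap to z = 56 mm at y = 112 to 126 mm).
- rotor_axis (a point): Centre of the rotor's top face, on its axis (the stand's z axis). The rotor is an aluminium disc, 160 mm in diameter, from z = 28 to 50 mm, with a ring of red tube caps 2.5 mm proud near its rim and a hub nut 22 mm across, 4 mm proud.
- rotor (a joint): Turn of the rotor, rad, counter-clockwise seen from above. At 0, and again at 6.283 (a full turn), its slot faces the bar exactly; stops at -0.7 and 7.0. Starts between 0.6 and 5.7. It turns either way with light friction (about 1.5 N at the stud) and stays where it is left. More than about 0.1 rad off, the rim blocks the bar.
- rotor_slot (a point): Mouth of the slot: middle of its width, at the rim, 80 mm from the rotor's axis, on the disc's top face (z = 50 mm). The slot is 22 mm wide and 24 mm deep, open at the rim and at the top, with a yellow mark along either side; the bar is 14 mm wide with a rounded nose.
- rotor_stud (a point): Centre of the top of the blue upright stud on the rotor: 14 x 14 mm square, standing from z = 50 to 85 mm (white 3 mm cap included), 38 mm from the rotor's axis on the side opposite the slot, so at stand x = 38 sin(turn), y = -38 cos(turn) mm.
- lock_bar (a joint): Slide of the locking bar towards the rotor, m: 0 = fully drawn back, 0.045 = fully home (its nose 22 mm inside the slot, its tab up against the guide). It starts between 0 and 0.012, clear of the rotor; friction about 1.5 N, and it stays where it is left.
- lock_bar_tab (a point): Middle of the outer face (away from the rotor) of the bar's orange push tab, at z = 68 mm, on the stand's y axis: y = 203 mm drawn back, 158 mm home. The tab is an upright plate 34 mm wide, 8 mm thick along the bar, from z = 33 to 85 mm (3 mm white cap included). Pushing this face along the stand's -y sends the bar home.
- reagent_bottle: Amber bottle, blue cap, 54 mm diameter, 100 mm high, loose; origin at the centre of its underside. To be left alone.
- wipe_jar: White jar, red lid, 60 mm diameter, 75 mm high, loose; origin at the centre of its underside. To be left alone.
- tube_rack: Green tube rack, 50 (x) x 110 (y) x 42 mm high with ten short tubes, loose; origin at the centre of its underside. To be left alone.

How it is judged:
By the outcome, as a careful person would: the job done as asked, in the order asked, and still so for the second after the job is handed in, with the robot touching nothing.
It also fails if it takes over 58 s, if anything falls off the work surface, if the arm or the gripper's body presses on something with over 40 N, if the wrist force passes 120 N, or if a joint passes its speed limit or range.

## Working session

There is one attempt and no reset: what is moved stays moved. The work goes in short steps, Python scripts to look and compute and a tool call to move; the robot and the scene stay as the last step left them, time stands still between calls to the robot, and variables do not carry over. Pictures are saved under pics/ and viewed, and the job is handed in when it is done.

Besides the shell and the picture viewer there is one more tool, called as name([rows], argument=value, ...), one row to a line, values as JSON. arm_command: Moves the arm, as the interface text tells. Its arguments: {"type":"object","properties":{"motion":{"type":"array"},"newtons":{"type":"number"}},"required":["motion"]}

```bash
mkdir -p pics; ls; python3 - <<'E'
from workcell import bot, viewer
import cv2
for n in ("top","scene"):
    cv2.imwrite(f"pics/{n}0.png",viewer.camera(n)); c=viewer.calibration(n); print(n,c)
o=bot.get_obs(); print(o)
E
```

```text
pics
top {'fx': 512.8943023005322, 'fy': 512.8943023005322, 'cx': 320.0745529819049, 'cy': 198.41283095028348, 'k1': -0.15528251436801724, 'T': array([[-0.01482531, -0.98729967,  0.15817577,  0.41601414],
       [-0.99988715,  0.01425417, -0.00474474, -0.06465061],
       [ 0.00242981, -0.15822826, -0.98739957,  1.06470566],
       [ 0.        ,  0.        ,  0.        ,  1.        ]])}
scene {'fx': 515.7153639094327, 'fy': 515.7153639094327, 'cx': 316.49673408050177, 'cy': 197.6228914664006, 'k1': 0.010166385335470663, 'T': array([[ 0.66425627,  0.43759738, -0.60602982,  1.10085086],
       [ 0.74748599, -0.38308312,  0.54268961, -0.55160018],
       [ 0.00531975, -0.81348378, -0.58156328,  0.58997886],
       [ 0.        ,  0.        ,  0.        ,  1.        ]])}
{'time': 0.1, 'q': array([6.72643909e+01, 5.00865963e+00, 1.00393048e+01, 9.50996211e+01,
       2.24542737e-04, 9.00001267e+01]), 'qd': array([-0.04526318, -0.09194187, -0.01670934,  0.05009453,  0.0169742 ,
        0.05495607]), 'joint_efforts': array([ 1.86767727e-03, -5.21562481e+01,  4.65653622e+01,  1.60198845e-02,
        7.97743269e-05, -9.45058389e-06]), 'ee_pos': array([0.21248397, 0.50707674, 0.23064993]), 'tcp_rot': array([-1.79931024e+02, -2.24389991e-04,  1.57264264e+02]), 'wrist_force': array([-0.23737981,  0.30322796, -0.82201498]), 'torque': array([ 0.01163711, -0.03583003, -0.00859563]), 'opening': 0.08536993006814542}
```

View pics/top0.png

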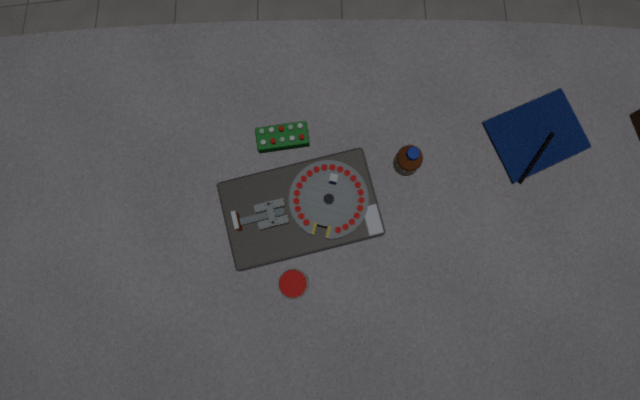

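View pics/scene0.png

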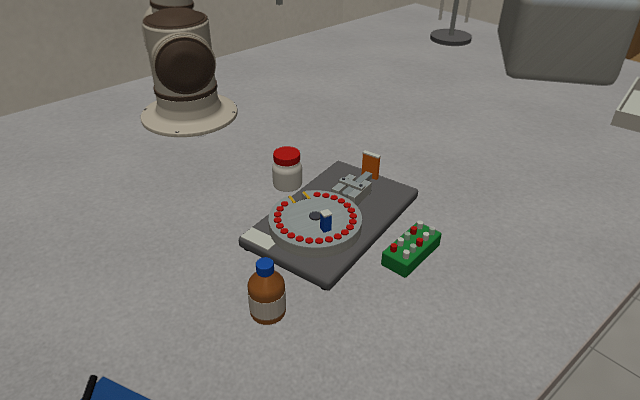

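The top view shows the hub at about (328,199), the stud cap at (333,178), the slot mouth at (321,230) and the tab cap at (237,220). The jar is at (293,284), the bottle at (411,156) and the rack at (283,137). Next I'll measure these in world coordinates.

```bash
cat > h.py <<'E'
import numpy as np, cv2
from workcell import bot, viewer
def K(c): return np.array([[c['fx'],0,c['cx']],[0,c['fy'],c['cy']],[0,0,1]]), np.array([c['k1'],0,0,0,0.])
def pix2w(c,uv,z):
    k,d=K(c); p=cv2.undistortPoints(np.array([[uv]],float),k,d)[0,0]
    r=c['T'][:3,:3]@np.array([p[0],p[1],1]); o=c['T'][:3,3]
    return o+r*(z-o[2])/r[2]
def w2pix(c,P):
    k,d=K(c); T=np.linalg.inv(c['T'])
    return cv2.projectPoints(np.atleast_2d(P).astype(float),cv2.Rodrigues(T[:3,:3])[0],T[:3,3],k,d)[0][:,0]
E
python3 - <<'E'
from h import *
c=viewer.calibration("top"); im=cv2.imread("pics/top0.png")
crop=im[140:280,205:395]; cv2.imwrite("pics/topcrop.png",cv2.resize(crop,None,fx=4,fy=4,interpolation=cv2.INTER_CUBIC))
for n,uv,z in [("hub",(328.5,199),.054),("stud",(333.5,178),.085),("slot",(321,230),.05),("tab",(237,220),.085),("jar",(293,284),.075),("bottle",(413,153),.1),("rack",(283,134),.042)]:
    print(n,pix2w(c,uv,z).round(4))
# caps
hsv=cv2.cvtColor(im,cv2.COLOR_BGR2HSV)
m=((hsv[...,0]<8)|(hsv[...,0]>172))&(hsv[...,1]>150)&(hsv[...,2]>80)
n,l,s,ce=cv2.connectedComponentsWithStats(m.astype(np.uint8))
P=[pix2w(c,ce[i],.0525)[:2] for i in range(1,n) if s[i,4]>8 and np.hypot(*(ce[i]-[328,199]))<45]
P=np.array(P);A=np.c_[2*P,np.ones(len(P))];x=np.linalg.lstsq(A,(P**2).sum(1),rcond=None)[0]
print("axis",x[:2],"r",np.sqrt(x[2]+x[:2]@x[:2]),len(P))
E
```

```text
hub [ 0.5765 -0.0863  0.054 ]
stud [ 0.6128 -0.0961  0.085 ]
slot [ 0.515  -0.0704  0.05  ]
tab [0.5331 0.0915 0.085 ]
jar [ 0.4096 -0.0152  0.075 ]
bottle [ 0.6574 -0.2514  0.1   ]
rack [0.7158 0.0051 0.042 ]
axis [ 0.57794596 -0.08595576] r 0.06497286195458414 22
```

View pics/topcrop.png

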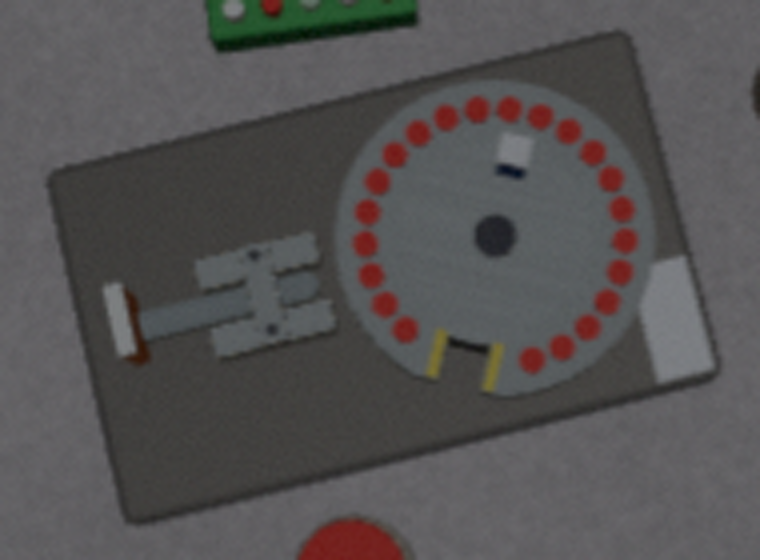

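```bash
python3 - <<'E'
from h import *
c=viewer.calibration("top")
w=lambda u,v,z: pix2w(c,(205+(u+.5)/4-.5,140+(v+.5)/4-.5),z)[:2]
ax=np.array([.5779,-.0860])
ang=lambda d: np.degrees(np.arctan2(d[1],d[0]))
tab=w(118,319,.085)-ax; st=w(515,150,.085)-ax; sm=(w(433,376,.05)+w(491,389,.05))/2-ax; si=(w(440,332,.05)+w(497,346,.05))/2-ax
for n,d in zip(("tab","stud","slotm","sloti"),(tab,st,sm,si)): print(n,d.round(4),np.hypot(*d).round(4),ang(d).round(2))
print("bar strap-> ", [ang(w(*p)-ax).round(2) for p in [(263,288,.056),(300,289,.045)] for p in [p]])
# stand corners z .025
cs=[w(*p,.025) for p in [(52,178),(628,36),(716,374),(132,520)]]
print([x.round(4) for x in cs])
print("edge angles",ang(cs[0]-cs[1]),ang(cs[3]-cs[2]),ang(cs[0]-cs[3]),ang(cs[1]-cs[2]))
E
```

```text
tab [-0.0435  0.1831] 0.1882 103.37
stud [ 0.0367 -0.0099] 0.038 -15.09
slotm [-0.0733  0.0175] 0.0753 166.59
sloti [-0.0517  0.0139] 0.0535 164.92
bar strap->  [np.float64(102.41), np.float64(104.15)]
[array([0.6157, 0.1424]), array([ 0.6867, -0.1581]), array([ 0.5091, -0.1981]), array([0.4392, 0.0992])]
edge angles 103.31013262960047 103.22785021064354 13.769404623742696 12.683755564196463
```

```bash
cat >> h.py <<'E'
from scipy.spatial.transform import Rotation as Ro
def plan(tp,yaw,n):
    "constant-row plan (units) from the measured pose to tp, tool straight down, yaw deg"
    o=bot.get_obs(); R=Ro.from_euler('xyz',o['tcp_rot'],degrees=True); G=Ro.from_euler('xyz',[180,0,yaw],degrees=True)
    w=(R.inv()*G).as_rotvec()
    S=sum((R*Ro.from_rotvec(w*k/n)).as_matrix() for k in range(n))
    s=np.linalg.solve(S,np.array(tp)-o['ee_pos'])
    print("shift",(s/.06).round(3),"turn",(np.degrees(w)/n/6).round(3))
AX=np.array([.5779,-.0860]); SY=13.3
def stand(x,y,z):
    a=np.radians(SY); return np.array([AX[0]+x*np.cos(a)-y*np.sin(a),AX[1]+x*np.sin(a)+y*np.cos(a),z])
def show():
    o=bot.get_obs(); print(o['time'],o['ee_pos'].round(4),o['tcp_rot'].round(2),o['wrist_force'].round(2),o['q'].round(1),o['opening'])
E
python3 - <<'E'
from h import *
show(); plan([.6237,-.0621,.15],165,12); plan([.6237,-.0621,.15],165,14)
E
```

```text
0.1 [0.2125 0.5071 0.2306] [-179.93   -0.    157.26] [-0.24  0.3  -0.82] [67.3  5.  10.  95.1  0.  90. ] 0.08536993006814542
shift [-0.8   -0.559  0.112] turn [-0.001 -0.    -0.107]
shift [-0.685 -0.48   0.096] turn [-0.001 -0.    -0.092]
```

arm_command([
  [0, [-0.4, -0.28, 0], [0, 0, -0.05]],
  [0, [-0.8, -0.56, 0], [0, 0, -0.11]],
  [0, [-0.8, -0.56, 0.1], [0, 0, -0.11]],
  [0, [-0.8, -0.56, 0.1], [0, 0, -0.11]],
  [0, [-0.8, -0.56, 0.1], [0, 0, -0.11]],
  [0, [-0.8, -0.56, 0.1], [0, 0, -0.11]],
  [0, [-0.8, -0.56, 0.1], [0, 0, -0.11]],
  [0, [-0.8, -0.56, 0.1], [0, 0, -0.11]],
  [0, [-0.8, -0.56, 0.1], [0, 0, -0.11]],
  [0, [-0.8, -0.56, 0.1], [0, 0, -0.11]],
  [0, [-0.8, -0.56, 0.1], [0, 0, -0.11]],
  [0, [-0.7, -0.5, 0.1], [0, 0, -0.11]],
])

```text
time: 1.6
ee_pos: [0.6017, -0.0363, 0.1706]
tcp_rot: [-180.0, -0.0, 164.8]
wrist_force: [0.6, 1.2, 0.3]
opening: 0.0002
```

```bash
python3 - <<'E'
from h import *
show(); plan([.6237,-.0621,.12],165,4)
E
```

```text
1.6 [ 0.6017 -0.0363  0.1706] [-1.8000e+02 -3.0000e-02  1.6481e+02] [0.63 1.18 0.34] [-3.5 11.5 10.6 89.2  0.  11.7] 0.00023264416278350069
shift [-0.117 -0.08   0.211] turn [-0.    -0.001 -0.008]
```

arm_command([
  [0, [-0.12, -0.08, 0.2], [0, 0, 0]],
  [0, [-0.12, -0.08, 0.2], [0, 0, 0]],
  [0, [-0.12, -0.08, 0.2], [0, 0, 0]],
  [0, [-0.12, -0.08, 0.2], [0, 0, 0]],
  [0, [0, 0, 0], [0, 0, 0]],
])

```text
time: 2.22
ee_pos: [0.6232, -0.0602, 0.1221]
tcp_rot: [-180.0, -0.1, 164.8]
wrist_force: [0.4, 0.6, 0.9]
opening: 0.0001
```

```bash
python3 - <<'E'
from h import *
show(); plan([.6237,-.0621,.062],165,3)
cv2.imwrite("pics/w1.png",viewer.camera("wrist"))
im=viewer.camera("top"); cv2.imwrite("pics/t1.png",cv2.resize(im[140:280,205:395],None,fx=4,fy=4,interpolation=cv2.INTER_CUBIC))
E
```

```text
2.225 [ 0.6232 -0.0602  0.1221] [-1.7998e+02 -9.0000e-02  1.6484e+02] [0.41 0.6  0.94] [-5.5 14.8  9.1 84.5 -0.   9.6] 8.605965415170145e-05
shift [-0.006 -0.009  0.334] turn [-0.001 -0.005 -0.009]
```

View pics/w1.png

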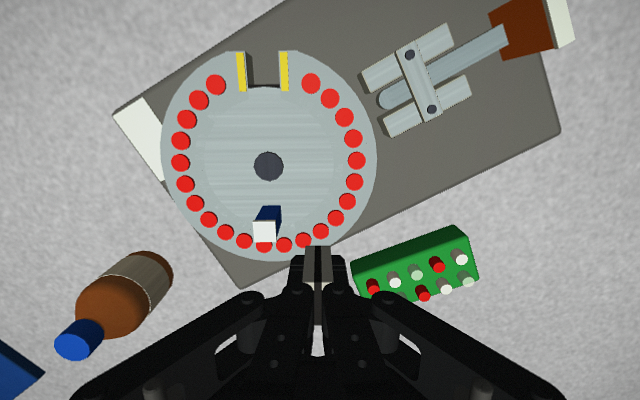

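View pics/t1.png

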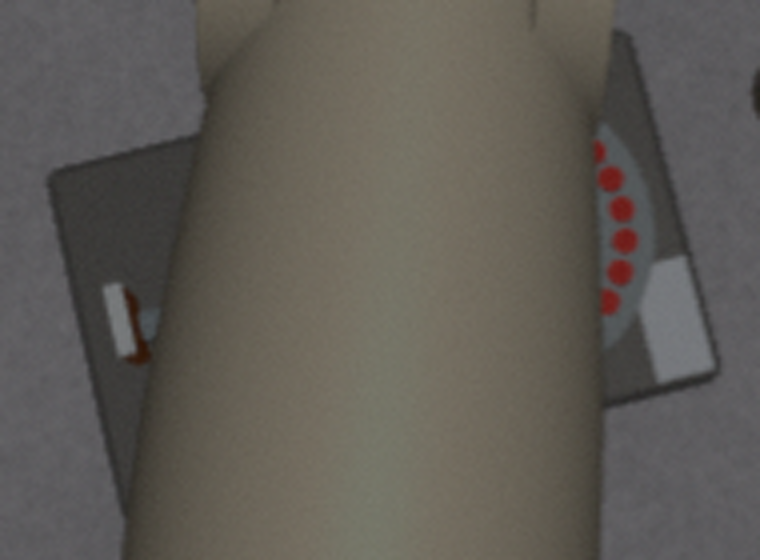

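The wrist view shows the hub at (268,166), the stud cap at (265,231), the yellow marks at (241,72) and (285,72), and the bar running to the tab at upper right. The fingertips are at (318,250), clear of the stud. I'll cross-check the axis and angles from this view.

```bash
cat >> h.py <<'E'
def wrist_measure(fn):
    c=viewer.calibration("wrist"); im=viewer.camera("wrist"); cv2.imwrite(fn,im)
    hsv=cv2.cvtColor(im,cv2.COLOR_BGR2HSV)
    hp=w2pix(c,[AX[0],AX[1],.05])[0]
    m=((hsv[...,0]<8)|(hsv[...,0]>172))&(hsv[...,1]>150)&(hsv[...,2]>80)
    n,l,s,ce=cv2.connectedComponentsWithStats(m.astype(np.uint8))
    P=np.array([pix2w(c,ce[i],.0525)[:2] for i in range(1,n) if s[i,4]>30])
    P=P[abs(np.hypot(*(P-AX).T)-.065)<.008]
    x=AX
    if len(P)>8:
        A=np.c_[2*P,np.ones(len(P))];x=np.linalg.lstsq(A,(P**2).sum(1),rcond=None)[0]
        print("caps",len(P),"axis",x[:2].round(4),"r",np.sqrt(x[2]+x[:2]@x[:2]).round(4))
    y=(abs(hsv[...,0].astype(int)-27)<7)&(hsv[...,1]>130)&(hsv[...,2]>120)
    n,l,s,ce=cv2.connectedComponentsWithStats(y.astype(np.uint8))
    Y=[pix2w(c,ce[i],.05)[:2] for i in range(1,n) if s[i,4]>40]
    print("yellow",[(v-x[:2]).round(4) for v in Y])
    if len(Y)==2:
        d=(Y[0]+Y[1])/2-x[:2]; a=np.degrees(np.arctan2(d[1],d[0])); print("slot angle",a.round(2),"turn deg",(a-90-SY).round(2))
    return c,im,x[:2]
E
python3 - <<'E'
from h import *
c,im,x=wrist_measure("pics/w2.png")
for n,uv,z in [("hub",(268.5,165),.054),("stud",(265,231),.085)]: 
    d=pix2w(c,uv,z)[:2]-x; print(n,d.round(4),np.degrees(np.arctan2(d[1],d[0])))
# strap screws, tab cap
for n,uv,z in [("s1",(410,55),.056),("s2",(432,109),.056),("tabcap",(564,22),.085)]:
    d=pix2w(c,uv,z)[:2]-x; print(n,d.round(4),np.degrees(np.arctan2(d[1],d[0])))
E
```

```text
caps 22 axis [ 0.5755 -0.0844] r 0.0646
yellow [array([-0.0657,  0.0017]), array([-0.0585,  0.0298])]
slot angle 165.78 turn deg 62.48
hub [-0.0002  0.0005] 113.82179813932541
stud [ 0.0375 -0.0091] -13.673545116791509
s1 [-0.0451  0.112 ] 111.94541021903935
s2 [-0.0082  0.1211] 93.85640310801236
tabcap [-0.0372  0.1857] 101.34157956482751
```

```bash
sed -i 's/^AX=.*/AX=np.array([.5767,-.0852]); SY=13.2/' h.py; python3 - <<'E'
from h import *
def orb(turn,t,z):  # stud angle -90+SY+turn, trailing t
    th=np.radians(-90+SY+turn); return [AX[0]+.038*np.cos(th)-t*np.sin(th),AX[1]+.038*np.sin(th)+t*np.cos(th),z], np.degrees(th)+180
p,y=orb(62,.032,.062); print(p,y); plan(p,y,3)
for t in (.032,.024,.02,.016):
  R=Ro.from_rotvec([0,0,np.radians(3)]).as_matrix(); v=np.array([-.038,t,0]); print(t,((R@v-v)/.06).round(4))
E
```

```text
[np.float64(0.6216135530209147), np.float64(-0.06396859036621734), 0.062] 165.2
shift [ 0.005 -0.024  0.344] turn [ 0.001  0.002 -0.02 ]
0.032 [-0.027  -0.0339  0.    ]
0.024 [-0.0201 -0.0337  0.    ]
0.02 [-0.0166 -0.0336  0.    ]
0.016 [-0.0131 -0.0335  0.    ]
```

arm_command([
  [0, [0, -0.02, 0.33], [0, 0, -0.02]],
  [0, [0, -0.02, 0.33], [0, 0, -0.02]],
  [0, [0, -0.02, 0.33], [0, 0, -0.02]],
  [0, [0, 0, 0], [0, 0, 0]],
])

```text
time: 2.88
ee_pos: [0.6214, -0.0638, 0.0617]
tcp_rot: [-180.0, -0.2, 165.2]
wrist_force: [-0.1, 0.4, 0.3]
opening: 0.0003
```

```bash
python3 - <<'E'
from h import *
show(); wrist_measure("pics/w3.png")
E
```

```text
2.875 [ 0.6214 -0.0638  0.0617] [-179.97   -0.19  165.18] [-0.07  0.38  0.29] [-5.9 15.4  3.2 78.  -0.   9. ] 0.0002679205002940321
caps 19 axis [ 0.5751 -0.0844] r 0.0645
yellow [array([-0.0656,  0.0017]), array([-0.0582,  0.0298])]
slot angle 165.72 turn deg 62.52
```

View pics/w3.png

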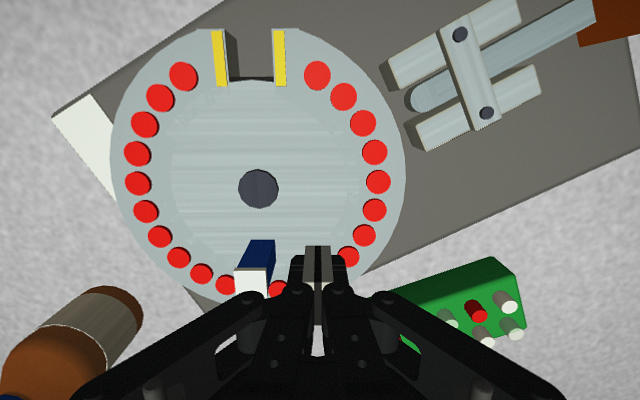

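The fingertips sit beside the stud with a gap of about 15 px. The stud's cap is at (251,283), near the finger linkage, so I'll raise 6 mm to contact with the tips only and then start the arc.

arm_command([
  [0, [0, 0, -0.1], [0, 0, 0]],
  [0, [0, -0.06, 0], [0, 0, 0]],
  [0, [0, -0.06, 0], [0, 0, 0]],
  [0, [-0.02, -0.034, 0], [0, 0, 0.5]],
  [0, [-0.02, -0.034, 0], [0, 0, 0.5]],
  [0, [-0.02, -0.034, 0], [0, 0, 0.5]],
  [0, [-0.02, -0.034, 0], [0, 0, 0.5]],
  [0, [0, 0, 0], [0, 0, 0]],
])

```text
time: 3.92
ee_pos: [0.6227, -0.0804, 0.07]
tcp_rot: [180.0, 0.0, 153.2]
wrist_force: [-0.3, 0.3, 0.2]
opening: -0.0
```

```bash
python3 - <<'E'
from h import *
show(); wrist_measure("pics/w4.png")
E
```

```text
3.925 [ 0.6227 -0.0804  0.07  ] [1.8000e+02 1.0000e-02 1.5318e+02] [-0.31  0.34  0.19] [-7.4 15.4  4.2 78.8  0.  19.5] -4.2270157903781535e-05
caps 20 axis [ 0.5759 -0.0846] r 0.0647
yellow [array([-0.0549,  0.0371]), array([-0.0656,  0.0101])]
slot angle 158.59 turn deg 55.39
```

View pics/w4.png

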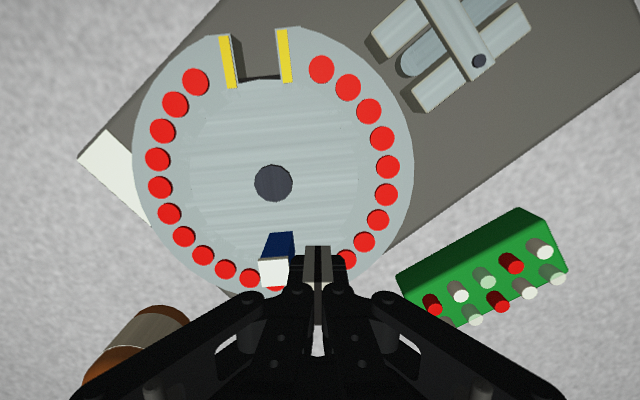

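```bash
cat >> h.py <<'E'
def orbit(deg):
    o=bot.get_obs(); R=Ro.from_euler('xyz',o['tcp_rot'],degrees=True).as_matrix()
    v=R.T@(o['ee_pos']-np.r_[AX,o['ee_pos'][2]]); v[2]=0
    M=Ro.from_rotvec([0,0,np.radians(deg)]).as_matrix(); print("v",v.round(4),"row",((M@v-v)/.06).round(4))
E
python3 - <<'E'
from h import *
orbit(3)
E
```

```text
v [-0.0388  0.025   0.    ] row [-0.021  -0.0344  0.    ]
```

arm_command([
  [0, [-0.02, -0.034, 0], [0, 0, 0.5]],
  [0, [-0.02, -0.034, 0], [0, 0, 0.5]],
  [0, [-0.02, -0.034, 0], [0, 0, 0.5]],
  [0, [-0.02, -0.034, 0], [0, 0, 0.5]],
  [0, [-0.02, -0.034, 0], [0, 0, 0.5]],
  [0, [-0.02, -0.034, 0], [0, 0, 0.5]],
  [0, [-0.02, -0.034, 0], [0, 0, 0.5]],
  [0, [-0.02, -0.034, 0], [0, 0, 0.5]],
  [0, [-0.02, -0.034, 0], [0, 0, 0.5]],
  [0, [-0.02, -0.034, 0], [0, 0, 0.5]],
  [0, [-0.02, -0.034, 0], [0, 0, 0.5]],
  [0, [0, 0, 0], [0, 0, 0]],
])

```text
time: 5.48
ee_pos: [0.6177, -0.1055, 0.07]
tcp_rot: [180.0, 0.0, 120.2]
wrist_force: [1.6, 0.1, 0.4]
opening: 0.0003
```

```bash
python3 - <<'E'
from h import *
show(); wrist_measure("pics/w5.png"); orbit(3)
E
```

```text
5.475 [ 0.6177 -0.1055  0.07  ] [1.7998e+02 2.0000e-02 1.2025e+02] [1.57 0.07 0.43] [-9.7 15.3  4.  78.7 -0.  50.1] 0.00025203178786867227
caps 20 axis [ 0.5759 -0.0849] r 0.0648
yellow [array([-0.0265,  0.0608]), array([-0.0499,  0.0436])]
slot angle 126.2 turn deg 23.0
v [-0.0381  0.0252  0.    ] row [-0.0211 -0.0338  0.    ]
```

View pics/w5.png

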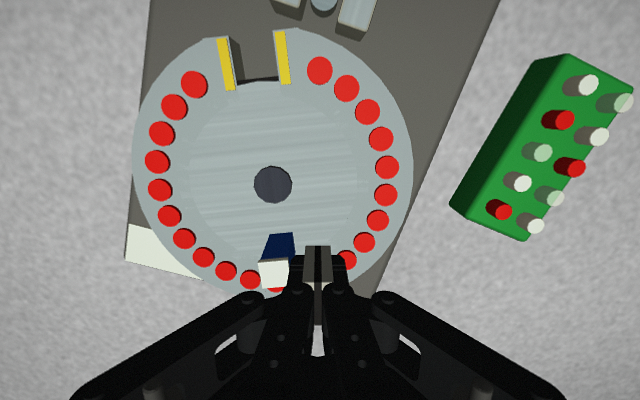

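The stud follows the fingers. The slot is 23° off the bar.

arm_command([
  [0, [-0.02, -0.034, 0], [0, 0, 0.5]],
  [0, [-0.02, -0.034, 0], [0, 0, 0.5]],
  [0, [-0.02, -0.034, 0], [0, 0, 0.5]],
  [0, [-0.02, -0.034, 0], [0, 0, 0.5]],
  [0, [-0.02, -0.034, 0], [0, 0, 0.5]],
  [0, [-0.02, -0.034, 0], [0, 0, 0.5]],
  [0, [0, 0, 0], [0, 0, 0]],
])

```text
time: 6.4
ee_pos: [0.6091, -0.1166, 0.07]
tcp_rot: [180.0, 0.0, 102.3]
wrist_force: [1.4, -0.7, 0.5]
opening: -0.0001
```

```bash
python3 - <<'E'
from h import *
show(); wrist_measure("pics/w6.png"); orbit(2)
E
```

```text
6.4 [ 0.6091 -0.1166  0.07  ] [1.8000e+02 1.0000e-02 1.0227e+02] [ 1.36 -0.73  0.46] [-10.8  14.4   3.   78.5  -0.   66.9] -7.594081540706408e-05
caps 20 axis [ 0.5759 -0.085 ] r 0.0648
yellow [array([-0.0062,  0.0661]), array([-0.0338,  0.0572])]
slot angle 107.99 turn deg 4.79
v [-0.0375  0.025   0.    ] row [-0.0142 -0.0221  0.    ]
```

View pics/w6.png

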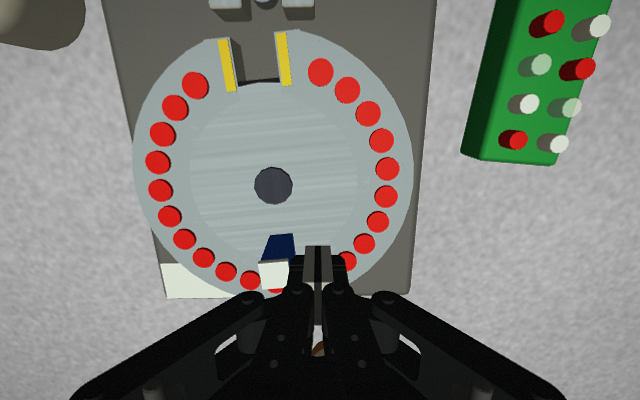

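arm_command([
  [0, [-0.014, -0.022, 0], [0, 0, 0.33]],
  [0, [-0.014, -0.022, 0], [0, 0, 0.33]],
  [0, [0, 0, 0], [0, 0, 0]],
  [0, [0, 0, 0], [0, 0, 0]],
])

```text
time: 6.95
ee_pos: [0.6067, -0.1187, 0.0699]
tcp_rot: [-180.0, -0.0, 98.2]
wrist_force: [0.8, -0.3, -0.5]
opening: -0.0002
```

```bash
python3 - <<'E'
from h import *
show(); c,im,x=wrist_measure("pics/w7.png"); orbit(1)
# predicted direction line of stand y axis
for p in [stand(0,.08,.05),stand(0,.0,.05),stand(0,.1,.045)]:
    u=w2pix(c,p)[0]; print(u)
E
```

```text
6.95 [ 0.6067 -0.1187  0.0699] [-179.98   -0.     98.25] [ 0.79 -0.33 -0.5 ] [-11.1  14.2   2.6  78.5  -0.   70.7] -0.00021480257169134543
caps 20 axis [ 0.5759 -0.0851] r 0.0648
yellow [array([-0.0014,  0.0664]), array([-0.0297,  0.0595])]
slot angle 103.87 turn deg 0.67
v [-0.0375  0.0249  0.    ] row [-0.0072 -0.011   0.    ]
[253.68080047  28.3076853 ]
[275.21800002 186.19111741]
[249.39670621 -16.1393652 ]
```

View pics/w7.png

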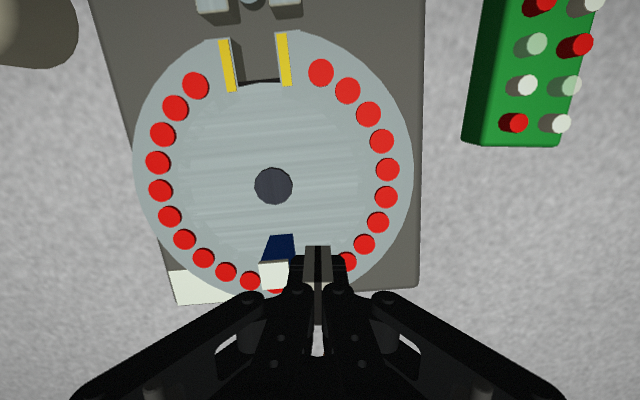

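The slot reads within 1° of the bar. I'll back off from the stud, lift, and look from above.

arm_command([
  [0, [0, 0.17, 0], [0, 0, 0]],
  [0, [0, 0.17, 0], [0, 0, 0]],
  [0, [0, 0, -0.5], [0, 0, 0]],
  [0, [0, 0, -1.0], [0, 0, 0]],
  [0, [0, 0, -1.0], [0, 0, 0]],
  [0, [0, 0, -0.5], [0, 0, 0]],
  [0, [0, 0, 0], [0, 0, 0]],
  [0, [0, 0, 0], [0, 0, 0]],
])

```text
time: 8.0
ee_pos: [0.6273, -0.1157, 0.2486]
tcp_rot: [-179.9, -0.0, 98.2]
wrist_force: [-0.1, -0.1, -0.6]
opening: -0.0003
```

```bash
python3 - <<'E'
from h import *
show(); c,im,x=wrist_measure("pics/w8.png")
plan(stand(0,.230,.19),103.2,7)
E
```

```text
8.0 [ 0.6273 -0.1157  0.2486] [-1.7992e+02 -3.0000e-02  9.8240e+01] [-0.06 -0.07 -0.62] [-10.4  18.4  27.6  99.3   0.   71.3] -0.00032517361576164203
caps 22 axis [ 0.5759 -0.0844] r 0.0647
yellow [array([-0.0012,  0.0654]), array([-0.0295,  0.0587])]
slot angle 103.9 turn deg 0.7
shift [ 0.64  -0.132  0.139] turn [-0.003 -0.001 -0.118]
```

View pics/w8.png

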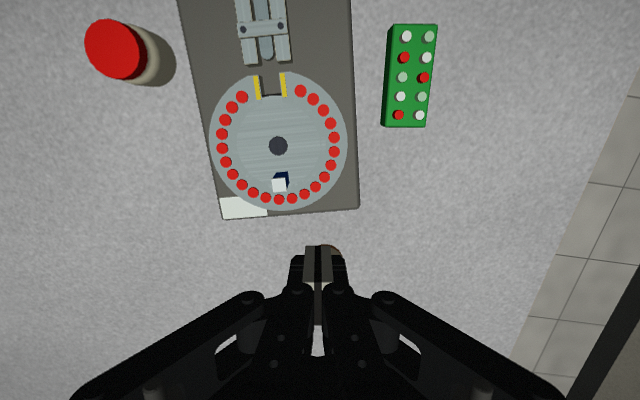

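```bash
python3 - <<'E'
import cv2
im=cv2.imread("pics/w8.png"); cv2.imwrite("pics/w8z.png",cv2.resize(im[0:170,200:360],None,fx=3.5,fy=3.5,interpolation=cv2.INTER_CUBIC))
E
```

```text
(no output)
```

View pics/w8z.png

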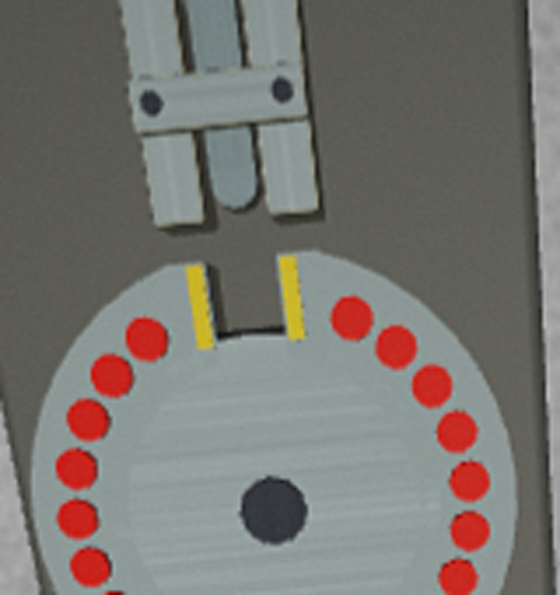

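```bash
python3 - <<'E'
from h import *
c=viewer.calibration("wrist")
w=lambda u,v,z: pix2w(c,(200+(u+.5)/3.5-.5,(v+.5)/3.5-.5),z)[:2]
ax=np.array([.5759,-.0844]); hub=w(273,510,.054); print(hub)
for n,p in dict(screws=(w(150,102,.056)+w(282,90,.056))/2,guide=(w(205,222,.05)+w(270,215,.05))/2,outer=(w(195,265,.05)+w(288,256,.05))/2,inner=(w(206,348,.05)+w(295,338,.05))/2).items():
    for a in (ax,hub):
        d=p-a; print(n,np.hypot(*d).round(4),np.degrees(np.arctan2(d[1],d[0])).round(2))
E
```

```text
[ 0.57547987 -0.08407414]
screws 0.119 103.79
screws 0.1185 103.63
guide 0.0876 103.46
guide 0.0872 103.24
outer 0.0759 103.82
outer 0.0755 103.57
inner 0.0521 104.64
inner 0.0516 104.28
```

The slot is at 103.9° and the bar's guide at 103.5°, so they are aligned. Next is the tab.

```bash
sed -i 's/^AX=.*/AX=np.array([.5765,-.0850]); SY=13.4/' h.py; python3 - <<'E'
from h import *
plan(stand(0,.232,.20),103.4,7)
E
```

```text
shift [ 0.645 -0.133  0.115] turn [-0.003 -0.001 -0.123]
```

arm_command([
  [0, [0.64, -0.13, 0.1], [0, 0, -0.12]],
  [0, [0.64, -0.13, 0.1], [0, 0, -0.12]],
  [0, [0.64, -0.13, 0.12], [0, 0, -0.12]],
  [0, [0.64, -0.13, 0.12], [0, 0, -0.12]],
  [0, [0.64, -0.13, 0.12], [0, 0, -0.12]],
  [0, [0.64, -0.13, 0.12], [0, 0, -0.12]],
  [0, [0.64, -0.13, 0.12], [0, 0, -0.12]],
  [0, [0, 0, 0], [0, 0, 0]],
  [0, [0, 0, 0], [0, 0, 0]],
])

```text
time: 9.18
ee_pos: [0.5247, 0.1385, 0.2011]
tcp_rot: [-179.9, 0.0, 103.3]
wrist_force: [0.1, -0.5, -0.7]
opening: -0.0
```

```bash
python3 - <<'E'
from h import *
show(); plan(stand(0,.232,.056),103.4,4)
im=viewer.camera("top"); cv2.imwrite("pics/t2.png",cv2.resize(im[140:280,205:395],None,fx=4,fy=4,interpolation=cv2.INTER_CUBIC))
cv2.imwrite("pics/s2.png",cv2.resize(viewer.camera("scene")[120:300,200:460],None,fx=3,fy=3))
E
```

```text
9.175 [0.5247 0.1385 0.2011] [-1.7993e+02  1.0000e-02  1.0329e+02] [ 0.07 -0.48 -0.67] [14.8  3.5  5.2 91.7 -0.  91.5] -1.5471991579934486e-05
shift [ 0.011 -0.005  0.604] turn [-0.003  0.001 -0.005]
```

View pics/t2.png

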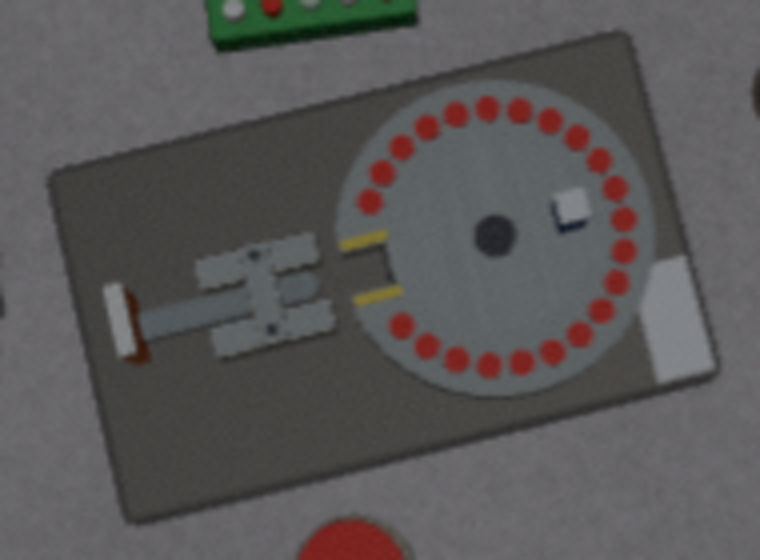

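View pics/s2.png

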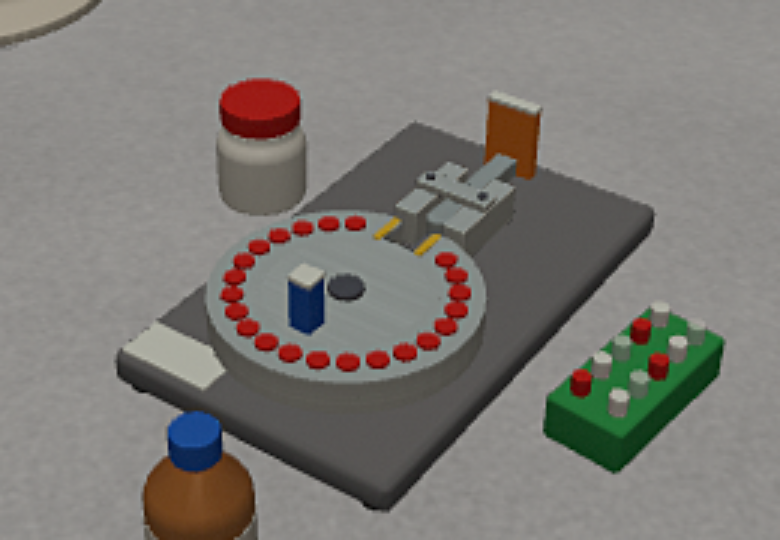

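Both views show the slot facing the bar and the tab free. I'll descend outside the tab and push.

arm_command([
  [0, [0, 0, 0.6], [0, 0, 0]],
  [0, [0, 0, 0.6], [0, 0, 0]],
  [0, [0, 0, 0.6], [0, 0, 0]],
  [0, [0, 0, 0.6], [0, 0, 0]],
  [0, [0, 0, 0], [0, 0, 0]],
  [0, [-0.1, 0, 0], [0, 0, 0]],
  [0, [-0.1, 0, 0], [0, 0, 0]],
  [0, [-0.1, 0, 0], [0, 0, 0]],
  [0, [-0.1, 0, 0], [0, 0, 0]],
  [0, [-0.1, 0, 0], [0, 0, 0]],
  [0, [-0.1, 0, 0], [0, 0, 0]],
  [0, [0, 0, 0], [0, 0, 0]],
])

```text
time: 10.78
ee_pos: [0.5332, 0.1031, 0.0578]
tcp_rot: [-180.0, 0.0, 103.2]
wrist_force: [-0.3, -1.1, -0.1]
opening: 0.0003
```

```bash
python3 - <<'E'
from h import *
show(); o=bot.get_obs(); a=np.radians(SY); d=o['ee_pos'][:2]-AX; print("stand xy",d@[np.cos(a),np.sin(a)],d@[-np.sin(a),np.cos(a)])
cv2.imwrite("pics/s3.png",cv2.resize(viewer.camera("scene")[80:300,200:460],None,fx=2.7,fy=2.7))
E
```

```text
10.775 [0.5332 0.1031 0.0578] [-1.7999e+02  1.0000e-02  1.0323e+02] [-0.34 -1.09 -0.09] [11.   4.3 -9.9 75.9 -0.  87.7] 0.0003498635956017516
stand xy 0.0015115687357209735 0.19305162641581658
```

View pics/s3.png

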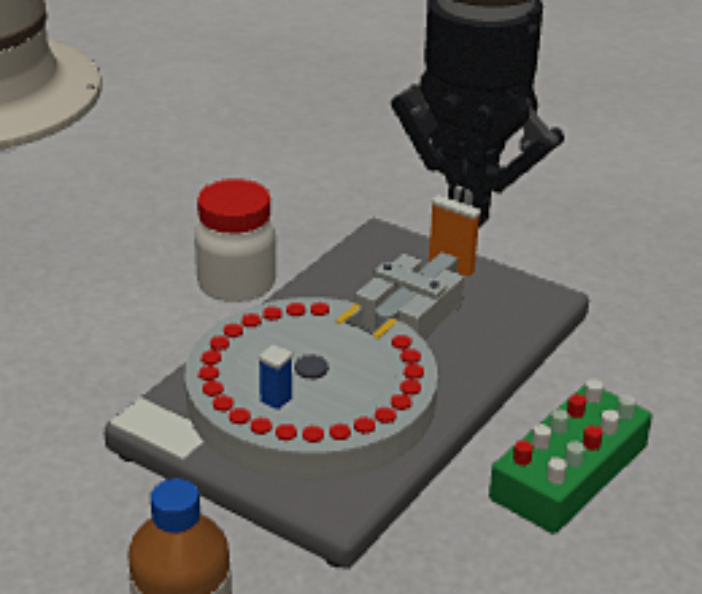

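The fingers are on the tab and the bar has started to move. About 24 mm remains.

arm_command([
  [0, [-0.1, 0, 0], [0, 0, 0]],
  [0, [-0.1, 0, 0], [0, 0, 0]],
  [0, [-0.1, 0, 0], [0, 0, 0]],
  [0, [0, 0, 0], [0, 0, 0]],
])

```text
time: 11.32
ee_pos: [0.5374, 0.0854, 0.0578]
tcp_rot: [-180.0, 0.0, 103.2]
wrist_force: [0.3, -0.1, 0.2]
opening: 0.0002
```

```bash
cat >> h.py <<'E'
def sxy():
    o=bot.get_obs(); a=np.radians(SY); d=o['ee_pos'][:2]-AX; print("stand xy",(d@[np.cos(a),np.sin(a)]).round(4),(d@[-np.sin(a),np.cos(a)]).round(4),"F stand y",(o['wrist_force'][:2]@[-np.sin(a),np.cos(a)]).round(2))
E
python3 - <<'E'
from h import *
show(); sxy()
cv2.imwrite("pics/s4.png",cv2.resize(viewer.camera("scene")[140:280,260:420],None,fx=4,fy=4))
E
```

```text
11.325 [0.5374 0.0854 0.0578] [-1.7999e+02  2.0000e-02  1.0322e+02] [ 0.28 -0.07  0.15] [ 9.   4.4 -9.7 75.9 -0.  85.8] 0.00023973687479625873
stand xy 0.0015 0.1749 F stand y -0.13
```

View pics/s4.png

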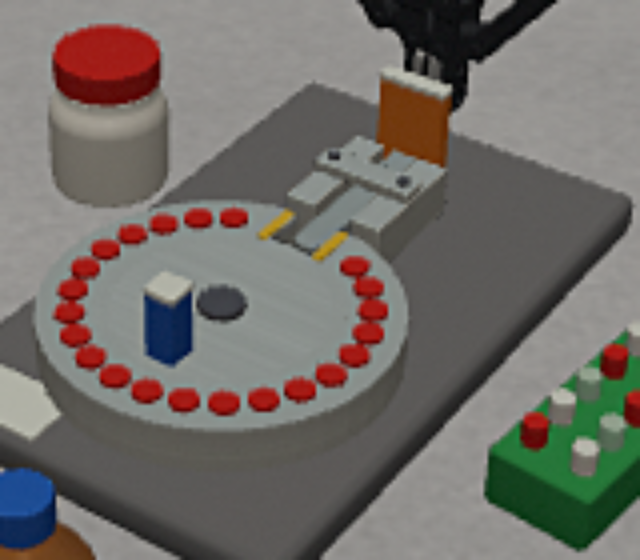

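The bar nose is entering the slot between the marks. I'll finish in small steps and watch the force.

arm_command([
  [0, [-0.04, 0, 0], [0, 0, 0]],
  [0, [-0.04, 0, 0], [0, 0, 0]],
  [0, [0, 0, 0], [0, 0, 0]],
])

```text
time: 11.75
ee_pos: [0.5385, 0.0813, 0.0579]
tcp_rot: [180.0, 0.0, 103.3]
wrist_force: [0.8, 0.2, -0.6]
opening: -0.0002
```

```bash
python3 - <<'E'
from h import *
show(); sxy()
E
```

```text
11.75 [0.5385 0.0813 0.0579] [1.8000e+02 1.0000e-02 1.0326e+02] [ 0.81  0.21 -0.63] [ 8.6  4.5 -9.7 75.9 -0.  85.3] -0.0001603190475779944
stand xy 0.0015 0.1705 F stand y 0.02
```

arm_command([
  [0, [-0.03, 0, 0], [0, 0, 0]],
  [0, [0, 0, 0], [0, 0, 0]],
])

```text
time: 12.0
ee_pos: [0.5388, 0.08, 0.0579]
tcp_rot: [180.0, -0.0, 103.3]
wrist_force: [-0.8, 4.0, -0.6]
opening: -0.0002
```

```bash
python3 - <<'E'
from h import *
show(); sxy()
E
```

```text
12.0 [0.5388 0.08   0.0579] [ 1.7999e+02 -5.0000e-02  1.0328e+02] [-0.76  4.05 -0.55] [ 8.4  4.5 -9.7 75.9  0.  85.1] -0.00020925183564987667
stand xy 0.0015 0.1693 F stand y 4.12
```

arm_command([
  [0, [-0.02, 0, 0], [0, 0, 0]],
  [0, [0, 0, 0], [0, 0, 0]],
])

```text
time: 12.25
ee_pos: [0.5388, 0.0798, 0.0579]
tcp_rot: [180.0, -0.2, 103.3]
wrist_force: [-2.8, 9.9, 1.1]
opening: -0.0001
```

```bash
python3 - <<'E'
from h import *
show(); sxy()
E
```

```text
12.25 [0.5388 0.0798 0.0579] [ 1.8000e+02 -1.6000e-01  1.0333e+02] [-2.83  9.86  1.13] [ 8.3  4.5 -9.6 75.9  0.2 85. ] -6.663615204372238e-05
stand xy 0.0015 0.1691 F stand y 10.25
```

arm_command([
  [0, [-0.03, 0, 0], [0, 0, 0]],
  [0, [0, 0, 0], [0, 0, 0]],
  [0, [0.3, 0, 0], [0, 0, 0]],
  [0, [0.5, 0, 0], [0, 0, 0]],
  [0, [0, 0, -0.5], [0, 0, 0]],
  [0, [0, 0, -1.0], [0, 0, 0]],
  [0, [0, 0, -0.8], [0, 0, 0]],
  [0, [0.3, 0, 0], [0, 0, 0]],
  [0, [0, 0, 0], [0, 0, 0]],
])

```text
time: 13.38
ee_pos: [0.5241, 0.1418, 0.1955]
tcp_rot: [-180.0, 0.0, 103.3]
wrist_force: [0.9, 0.3, 0.7]
opening: 0.0003
```

```bash
python3 - <<'E'
from h import *
show(); sxy()
im=viewer.camera("top"); cv2.imwrite("pics/t5.png",cv2.resize(im[140:280,205:395],None,fx=4,fy=4,interpolation=cv2.INTER_CUBIC))
cv2.imwrite("pics/s5.png",cv2.resize(viewer.camera("scene")[140:280,240:440],None,fx=4,fy=4))
E
```

```text
13.375 [0.5241 0.1418 0.1955] [-1.7999e+02  3.0000e-02  1.0333e+02] [0.86 0.25 0.67] [15.2  3.4  4.4 91.  -0.  91.8] 0.0003180187916610783
stand xy 0.0016 0.2328 F stand y 0.05
```

View pics/t5.png

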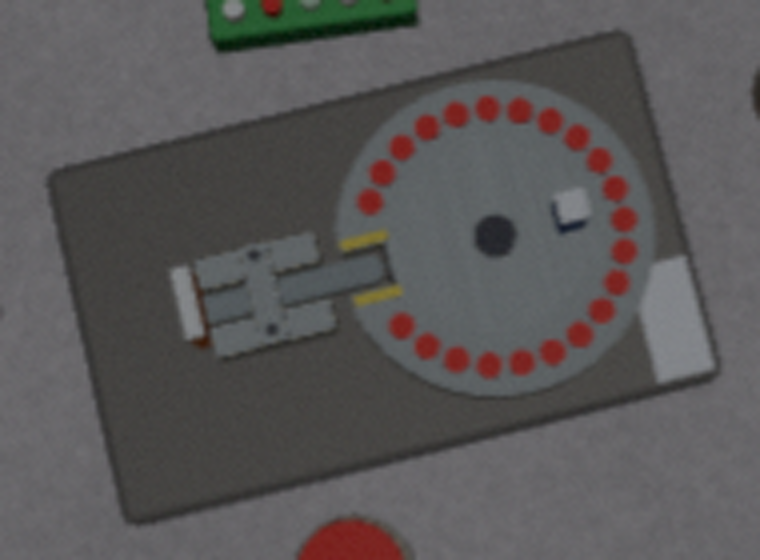

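View pics/s5.png

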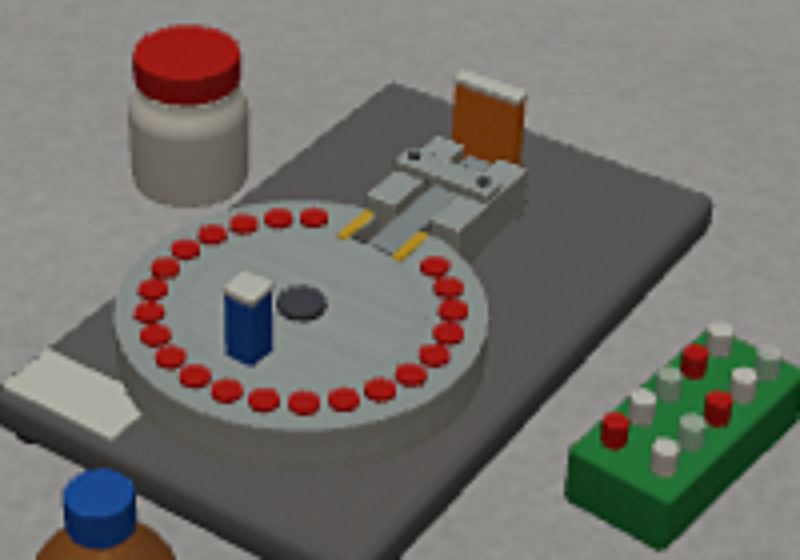

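```bash
python3 - <<'E'
from h import *
c=viewer.calibration("top"); a=np.radians(SY)
p=pix2w(c,(205+187.5/4-.5,140+304.5/4-.5),.085)[:2]-AX; print("tab cap centre y",p@[-np.sin(a),np.cos(a)],"expect .162")
im=viewer.camera("top")
print("scene change jar/bottle/rack:",[int(cv2.absdiff(im,cv2.imread("pics/top0.png"))[r].max()) for r in (np.s_[265:302,275:312],np.s_[140:180,392:430],np.s_[118:154,252:312])])
bot.job_done()
E
```

```text
tab cap centre y 0.15278947005059926 expect .162
scene change jar/bottle/rack: [13, 15, 15]
the job is handed in; nothing more can be done
```

The locking bar is fully home in the rotor slot, and I handed the job in at about 13.5 s of the 58 s allowed. I swung the blue stud about 62° clockwise with the shut fingertips, backed off, then pushed the orange tab until it stopped.

**Alignment:** before the push, the slot was at 103.9° and the bar's guide at about 103.5°, well inside the limit.

**Bar home:** the tab stopped moving with the push force at 10 N, and I gave it one more small press. The pictures then showed the tab against the guide and the nose at the end of the slot. The tab's measured centre was at y = 152.8 mm. My script printed an expected 162 mm, which was my slip. With the outer face at 158 mm and an 8 mm tab, the right figure is 154 mm, so the reading agrees to about 1 mm.

**Left alone:** the jar, bottle and rack look unchanged in the top view, with only noise-level pixel differences from the first picture.

**Clear:** the arm finished about 0.2 m above the bench, touching nothing, with wrist force reading about zero.

No check failed. The top and wrist cameras disagreed by about 2 mm on the rotor's axis, which is within their calibration, so I used values between the two.

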